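# Load a calibration weight into the tote and push it up the ramp behind the lip

### The arm

A 6-joint arm with a two-finger parallel gripper is mounted at the origin on a cart in front of the work surface, level with it; the furniture and walls round the work are solid. World frame = base frame: x ahead of the robot, y to its left, z up, the work surface at z = 0. Lengths are in m, angles in rad, forces in N, time in s.
With the tool pointing down it reaches from about 0.375 to 0.9 m from the base axis. Payload 3.1 kg.
Tool frame: the origin (TCP) lies at the very end of the fingers, on their centre line; the grasp point (between the pads) lies 19 mm behind it; z points along the fingers, y is the direction in which the jaws open and shut (so a half turn about z gives the same grasp; the last joint's range is limited). The gripper opens to 85 mm and grips with 20 to 120 N. Pads are 22 mm wide; open, the fingers measure 114 mm over their backs; the gripper's body (76 mm by 85 mm) begins 54 mm behind the grasp point. The pads swing forward as they close: fully open they stand 13 mm farther back than shut.
Start: joints at [-0.178, 0.527, 1.433, -0, 1.181, -0.178], TCP at [0.625, 0, 0.231] pointing down, gripper open.
Joint ranges: [-3.08, 3.08], [-0.75, 2.2], [0.22, 2.44], [-1.43, 4.57], [0, 2.65], [-2.85, 2.85]. Speed limits (rad/s): [2.79, 2.79, 3.14, 3.14, 3.14, 3.14].

### API

Orientations are given as a unit quaternion [x, y, z, w].
In Python, from station import manip gives the robot as it stands. The module is installed in compiled form; this text tells all that it offers.
- The arm moves only by the tool send_rows, never from a script. Its argument "commands" is a list of rows, each an object with "delta_pos": the shift along the world's x, y, z in cm, a list of three; "yaw": the turn about the world's z in rad. A call has 1 to 10 rows; each row shifts and turns the pose as measured when the row begins; what a row does not reach is not made up. A row lasts 1/8 s, in which the tool goes at most 62.5 mm and 10.7 degrees, less where a joint would pass 70% of its speed; a pose out of reach is approached as far as the arm can. A call is refused whole if a number of a shift passes 6.25 or a number of a turn 0.188, either way. A call with a gripper value outside its range is refused whole. "grip" is the closure, from -1 (fully open) to 1 (shut), set as the call begins (left out, the last holds). The fingers move at their own pace and stop on an object; "force" is the grip in N (left out, the last holds). Time passes only in rows, so rows that do not move let the fingers close. It gives the time, the measured TCP pose, the force and the opening at its end, in the units of the state.
- manip.sense(): the state, without advancing time (a new reading comes with each control period).
- manip.snapshot(name): name is "scene" or "side" or "wrist"; returns the picture (480x640x3 uint8, blue, green, red); there is no depth.
- manip.get_calibration(name): a dict with "fx", "fy", "cx", "cy" (pixels), "dist_coeffs" ([k1, k2, p1, p2, k3] as OpenCV has them; the pictures are not rectified), "world_to_cam" (4x4, takes a point from world to camera coordinates); the wrist camera has in their place "mount" (4x4, takes a point from camera to tool coordinates, whose origin is the TCP and whose axes are the flange's). Camera axes: x right, y down, z forward; pixel columns grow to the right and rows downward; lengths in m; the calibration is good to about 2 mm. A picture is of the moment at which its call begins: read the wrist's pose just before it. get_calibration takes no time and is no camera call.
- manip.sign_off(): hands the job in, once; it reports no verdict.
The state is a dict: "t": time; "q": joint angles; "qd": joint speeds; "tau": joint torques, N m; "tcp_pos": TCP position; "tool_rot": TCP orientation; "force": force on the tool from outside, world axes, zero at the start; "ft_torque": the same for the moment, N m; "finger_gap": opening from 0.0 (shut) to 1.0 (fully open).
Only numpy, scipy, OpenCV 4.12 (cv2) and the standard library are available. Lean on these libraries where they do the work, as an engineer would, in place of code of your own. Each camera call takes 0.05 s, during which the arm holds its last target. There are 200 camera calls.

### The job

Stand the middle-sized, brass-coloured weight upright in the blue tote while the tote is still on the desk and let go of it. Then push the tote up the ramp, sliding it and never lifting it, until its rear edge drops behind the yellow lip and it sits level in the dock with the weight still standing in it. Push gently, never harder than 20 N: the stop behind the lip is only lightly sprung, and the lip's place must be felt; leave the other two weights where they stand, and let go of everything at the end.

Things in the scene. Friction and masses are not known exactly. Their poses are not given: they have to be found in the camera images.
- dock: Fixed aluminium ramp and deck with grey side guides. Origin: on the desk at the middle of the ramp's foot; x points level up the ramp (pushing direction), y across, z up. Ramp: 15 degrees from x = 0 to 127 mm; then a level deck 34 mm over the desk to x = 324 mm. Guides: 116 mm apart inside, 14 mm tall over ramp and deck, opening to about 140 mm at the mouth (x = -38 to 20 mm).
- dock_deck (a point): Point of the dock at the ramp's top, where the deck begins (dock x = 127 mm). On the deck is a yellow stop carriage, not measured, clamped anywhere in a 50 mm range. Its lip is a wedge 22 mm long rising at 15 degrees to 6 mm over the deck, then dropping steeply to the deck; the drop lies 22 to 72 mm beyond this point. The tote's rear edge must pass it; the tote then falls 6 mm.
- dock_end (a point): Point of the dock at the far end of the deck's surface (dock x = 324 mm). Behind the lip's drop the carriage leaves room for the 90 mm tote plus about 2.5 mm, then a black sprung buffer (starts at 1.2 N, 1.2 N per mm, 3 mm travel, then solid) whose face covers 6 to 22 mm over the deck. A seated tote lies level, its underside 34 mm above the desk.
- tote: Loose blue open-topped tote, 90 mm along its x, 106 mm along its y, 28 mm high, walls and floor 3 mm, about 0.25 kg (varies). Origin: centre of its underside. It starts on the desk before the ramp's mouth, roughly square to it, its x along the dock's x. Sliding it with the weight up the ramp takes about 3 to 9 N.
- weight_200_mid (a point): Centre (half-way up) of the weight to load: the middle-sized of three, brass-coloured, a cylinder of 30 mm diameter with a knob on top, 45 mm high, 0.2 kg, standing on the desk; its z axis is the cylinder's axis.
- weight_500_mid (a point): Centre of the largest weight, silver-coloured, 40 mm diameter, 60 mm high; to be left alone.
- weight_100_mid (a point): Centre of the smallest weight, brass-coloured, 23 mm diameter, 37 mm high; to be left alone.

How it is judged:
On the way, in this order (a step that is already met when the one before it is completed fails the run):
1. the middle-sized brass weight stands in the tote, released, with the tote still on the desk (x of weight_200_mid in the frame of tote between -0.042 and 0.042 m and y of weight_200_mid in the frame of tote between -0.05 and 0.05 m and z of weight_200_mid in the frame of tote below 0.035 m and angle between weight_200_mid's own z axis and vertical below 0.2 rad and height (world z) of tote below 0.006 m and contact force between the fingers and weight_200 below 0.1 N), for 0.2 s.
2. the tote is pushed up the ramp, lying on it (x of tote in the frame of dock between 0.03 and 0.15 m and angle between tote's own z axis and vertical above 0.1 rad and contact force between tote and dock above 0.8 N), for 0.1 s.
At the end, for the whole second after the job is handed in: The tote lies at rest and level (within 0.03 rad) on the dock's deck behind the lip, its underside 31 to 36.3 mm above the desk, and the middle-sized brass weight stands upright (within 0.2 rad) in it (x of tote in the frame of dock between 0.19 and 0.255 m and z of tote in the frame of dock between 0.031 and 0.0363 m and angle between tote's own z axis and vertical below 0.03 rad and linear speed of tote below 0.02 m/s and x of weight_200_mid in the frame of tote between -0.042 and 0.042 m and y of weight_200_mid in the frame of tote between -0.05 and 0.05 m and z of weight_200_mid in the frame of tote below 0.035 m and angle between weight_200_mid's own z axis and vertical below 0.2 rad); the robot touches nothing.
It fails at once if the tote is pushed by the robot with more than 20 N (contact force between any of the fingers, the arm and tote above 20 N).
It fails at once if the tote is lifted off (its underside's centre more than 20 mm above the lip's height) (z of tote in the frame of dock above 0.06 m).
It fails at once if one of the other two weights is moved by more than 25 mm (distance of any of weight_500_mid, weight_100_mid from where it was at the start of the episode above 0.025 m).
It also fails if it takes over 69 s, if anything falls off the work surface, if the arm or the gripper's body presses on something with over 40 N, if the wrist force passes 120 N, or if a joint passes its speed limit or range.

## Working session

There is one attempt and no reset: what is moved stays moved. The work goes in short steps, Python scripts to look and compute and a tool call to move; the robot and the scene stay as the last step left them, time stands still between calls to the robot, and variables do not carry over. Pictures are saved under pics/ and viewed, about 8 in all and at most 12, crops included, and the job is handed in when it is done.

Besides the shell and the picture viewer there is one more tool, called after ">>>" as name([rows], argument=value, ...), one row to a line, values as JSON. send_rows: Moves the arm, as the interface text tells. Its arguments: {"type":"object","properties":{"commands":{"type":"array","items":{"type":"object","properties":{"delta_pos":{"type":"array","items":{"type":"number"}},"yaw":{"type":"number"}}}},"grip":{"type":"number"},"force":{"type":"number"}},"required":["commands"]}

```bash
mkdir -p pics; python3 - <<'E'
from station import manip
import cv2
s=manip.sense(); print({k:s[k] for k in ('t','tcp_pos','tool_rot','force','finger_gap')})
for n in ('scene','side'):
    cv2.imwrite(f'pics/{n}1.png',manip.snapshot(n))
    c=manip.get_calibration(n); print(n,{k:(v if k!='world_to_cam' else [[round(float(x),4) for x in r] for r in v]) for k,v in c.items()})
cv2.imwrite('pics/wrist1.png',manip.snapshot('wrist'))
print(manip.get_calibration('wrist'))
E
```

```text
{'t': 0.0, 'tcp_pos': array([6.24292655e-01, 1.76245359e-04, 2.30333928e-01]), 'tool_rot': array([ 7.07107313e-01,  7.07105435e-01, -6.05467785e-04, -8.86213824e-04]), 'force': array([ 1.13662259, -0.61246397,  0.61422261]), 'finger_gap': 0.9984646291616261}
scene {'fx': 438.4172863131228, 'fy': 438.4172863131228, 'cx': 315.7491601474618, 'cy': 245.25356267423234, 'dist_coeffs': array([0.01869538, 0.        , 0.        , 0.        , 0.        ]), 'world_to_cam': [[0.644, -0.765, 0.0027, -0.3878], [-0.3334, -0.2838, -0.899, 0.2034], [0.6886, 0.5781, -0.4379, 0.71], [0.0, 0.0, 0.0, 1.0]]}
side {'fx': 581.8199126640567, 'fy': 581.8199126640567, 'cx': 309.3316355390033, 'cy': 233.59986795621063, 'dist_coeffs': array([-0.0258828,  0.       ,  0.       ,  0.       ,  0.       ]), 'world_to_cam': [[-0.9013, -0.4329, -0.018, 0.4858], [-0.1715, 0.3945, -0.9028, 0.15], [0.3979, -0.8106, -0.4298, 1.0826], [0.0, 0.0, 0.0, 1.0]]}
{'fx': 337.01213833375124, 'fy': 337.01213833375124, 'cx': 323.1773556290794, 'cy': 242.72513780761204, 'dist_coeffs': array([0.0005084, 0.       , 0.       , 0.       , 0.       ]), 'mount': array([[ 4.98817234e-04, -9.44925286e-01, -3.27285739e-01,
         8.48682497e-02],
       [ 9.99999349e-01,  1.35433820e-04,  1.13308350e-03,
        -7.73665525e-04],
       [-1.02635369e-03, -3.27286091e-01,  9.44924738e-01,
        -1.41944211e-01],
       [ 0.00000000e+00,  0.00000000e+00,  0.00000000e+00,
         1.00000000e+00]])}
```

View pics/scene1.png

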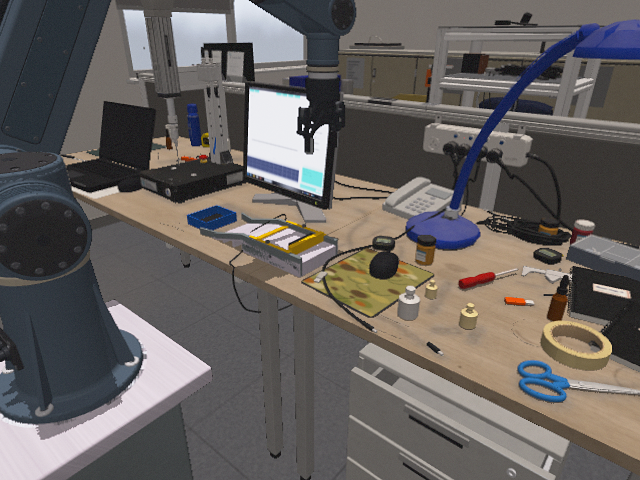

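View pics/side1.png

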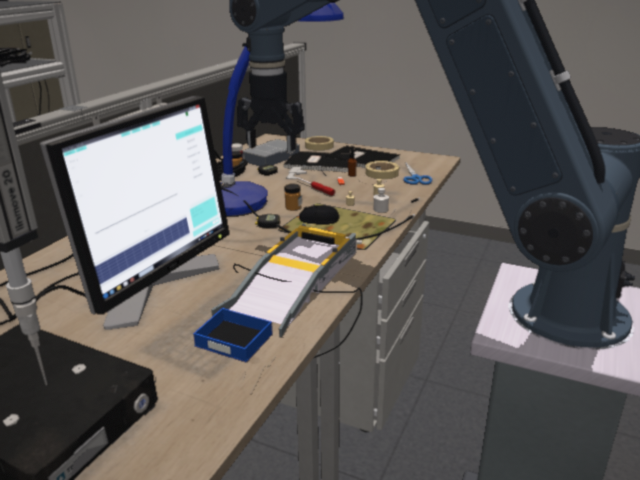

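The scene view shows the tote at (212,216) and the dock from (235,232) to (337,255). The silver weight is at (408,303), the small brass one at (431,290), and the mid brass one at (468,316). The side view shows the tote at (233,333), the lip at about (295,263), and the ramp foot at about (260,310).

```bash
cat > h.py <<'E'
import numpy as np, cv2
from station import manip
def cam(n):
    c=manip.get_calibration(n); K=np.array([[c['fx'],0,c['cx']],[0,c['fy'],c['cy']],[0,0,1]])
    if n=='wrist':
        from scipy.spatial.transform import Rotation as R
        s=manip.sense(); T=np.eye(4); T[:3,:3]=R.from_quat(s['tool_rot']).as_matrix(); T[:3,3]=s['tcp_pos']
        W=np.linalg.inv(T@c['mount'])
    else: W=np.array(c['world_to_cam'])
    return K,np.array(c['dist_coeffs']),W
def p2w(C,uv,z):
    K,d,W=C; n=cv2.undistortPoints(np.array(uv,float).reshape(-1,1,2),K,d).reshape(-1,2)
    Wi=np.linalg.inv(W); r=np.c_[n,np.ones(len(n))]@Wi[:3,:3].T; o=Wi[:3,3]
    return o+r*((z-o[2])/r[:,2])[:,None]
def w2p(C,X):
    K,d,W=C; return cv2.projectPoints(np.array(X,float).reshape(-1,3),cv2.Rodrigues(W[:3,:3])[0],W[:3,3],K,d)[0].reshape(-1,2)
def crop(img,x0,y0,w,h,f,name): cv2.imwrite(f'pics/{name}.png',cv2.resize(img[y0:y0+h,x0:x0+w],None,fx=f,fy=f,interpolation=cv2.INTER_CUBIC))
E
python3 - <<'E'
from h import *
S=cam('scene');D=cam('side')
print(p2w(S,[(468,329),(408,318),(431,299),(212,216)],0))
print(p2w(D,[(233,345),(350,206),(378,196),(381,212)],0))
a=cv2.imread('pics/scene1.png');b=cv2.imread('pics/side1.png')
crop(a,180,200,160,80,5,'c_scene'); crop(b,185,220,180,145,4,'c_side')
E
```

```text
[[ 5.18639505e-01 -4.38600754e-01 -5.55111512e-17]
 [ 4.77389252e-01 -3.36912688e-01  0.00000000e+00]
 [ 5.67235737e-01 -3.39684463e-01  5.55111512e-17]
 [ 5.58731809e-01  3.67173318e-01  0.00000000e+00]]
[[ 0.52339207  0.34047777  0.        ]
 [ 0.57130028 -0.32083334  0.        ]
 [ 0.52643483 -0.41893716  0.        ]
 [ 0.48122427 -0.31517024  0.        ]]
```

View pics/c_scene.png

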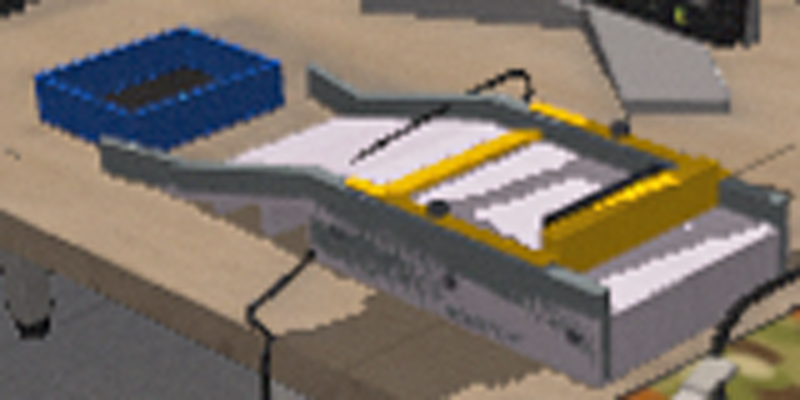

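View pics/c_side.png

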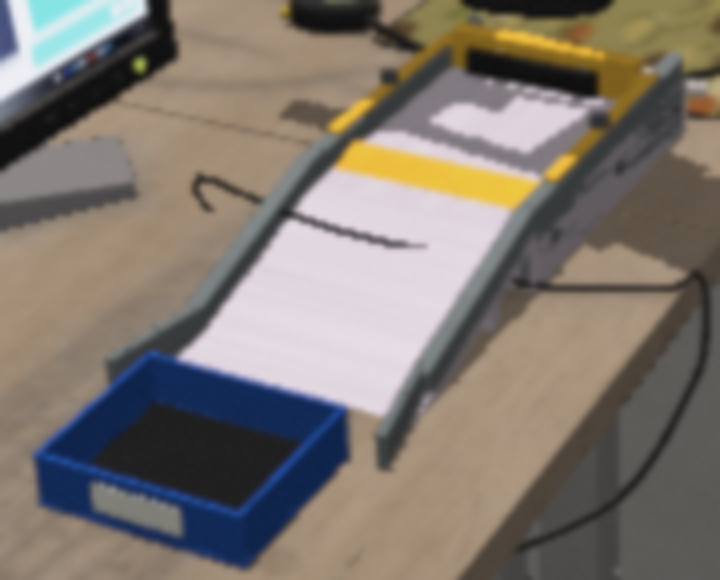

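The scene crop shows the dock's mouth tips at crop (102,140) and (310,68). Its deck end is at (605,300) and (780,210), and the lip is yellow across (390,190)-(540,135). The side crop shows the tote rim corners at (38,457), (245,515), (347,408) and (153,353), with the lip crest near (365,142)-(540,180). I'll fit the poses from these points.

```bash
cat > fit.py <<'E'
from h import *
from scipy.optimize import least_squares
S=cam('scene');D=cam('side')
sc=lambda p:(p[0]/5+180,p[1]/5+200); sd=lambda p:(p[0]/4+185,p[1]/4+220)
def tf(p,M):
    M=np.array(M,float)/1000; c,s=np.cos(p[2]),np.sin(p[2])
    return np.c_[p[0]+c*M[:,0]-s*M[:,1],p[1]+s*M[:,0]+c*M[:,1],M[:,2]]
def dk(p):
    g=58+p[3]*1000; L=324
    A=[(-38,-70,14),(-38,70,14),(L,-g,0),(L,g,0),(L,-g,48),(L,g,48),(L,-58,34),(L,58,34)]
    B=[(-38,-70,14),(-38,-70,0),(-38,70,14),(L,-g,48)]
    return A,B
pa=[sc(q) for q in [(102,140),(310,68),(605,382),(780,275),(607,290),(785,195),(608,307),(775,225)]]
pb=[sd(q) for q in [(382,432),(382,467),(108,360),(683,58)]]
def res(p):
    A,B=dk(p); return np.r_[(w2p(S,tf(p,A))-pa).ravel(),(w2p(D,tf(p,B))-pb).ravel()]
r=least_squares(res,[.53,.28,-1.57,.004],loss='soft_l1',x_scale=[.01,.01,.1,.001]); dock=r.x
print('dock',dock.round(4)); print(res(dock).reshape(-1,2).round(1).tolist())
T=[(-45,-53,28),(-45,53,28),(45,53,28),(45,-53,28)]
ta=[sc(q) for q in [(37,77),(187,28),(283,67),(165,110)]]; tb=[sd(q) for q in [(245,515),(38,457),(153,353),(347,408)]]
rt=lambda p:np.r_[(w2p(S,tf(p,T))-ta).ravel(),(w2p(D,tf(p,T))-tb).ravel()]
tote=least_squares(rt,[.53,.35,-1.57],x_scale=[.01,.01,.1]).x
print('tote',tote.round(4)); print(rt(tote).reshape(-1,2).round(1).tolist())
def todock(P):
    d=P[:,:2]-dock[:2]; c,s=np.cos(dock[2]),np.sin(dock[2]); return np.c_[d@[c,s],d@[-s,c]]*1000
print('tote in dock',todock(tote[None]))
print('lip crest side',todock(p2w(D,[sd(q) for q in [(365,142),(452,161),(540,180)]],.040)))
print('lip crest scene',todock(p2w(S,[sc(q) for q in [(470,165),(540,135)]],.040)))
print('buffer frame top',p2w(S,[sc((710,160))],.06),todock(p2w(D,[sd((545,50))],.056)))
# weights: fit cylinder base from silhouette centre rows by colour later; mid-height pixel pairs
def tri(u,v):
    f=lambda X:np.r_[w2p(S,X)[0]-u,w2p(D,X)[0]-v]; q=least_squares(f,[.5,-.4,.02]); return q.x.round(4),q.fun.round(1)
print('wmid',tri((468,318),(378.5,188)))
E
python3 fit.py
```

```text
dock [ 0.5297  0.2475 -1.5848  0.0065]
[[0.4, 1.0], [-1.2, 0.8], [-0.1, 0.6], [0.7, 2.0], [-0.8, 0.0], [0.1, 0.2], [1.1, 1.2], [0.3, 0.4], [-1.3, 2.6], [-1.0, 0.4], [1.7, 2.2], [-0.8, -1.8]]
tote [ 0.5301  0.3245 -1.5482]
[[-0.3, -0.3], [-0.8, -0.8], [0.5, -1.6], [-5.4, 1.0], [0.7, -1.3], [-1.0, -1.4], [-1.8, -1.5], [0.4, -2.7]]
tote in dock [[-76.99246578  -0.66495133]]
lip crest side [[167.08586737  50.1887158 ]
 [167.28564841  -1.57066716]
 [167.68262772 -52.0569504 ]]
lip crest scene [[171.36830858   2.37748951]
 [171.54406229  52.58055812]]
buffer frame top [[ 0.57813115 -0.03983151  0.06      ]] [[278.4163926  -2.4732847]]
wmid (array([ 0.5291, -0.432 ,  0.0169]), array([ 0.2, -0.4,  0.4,  0.7]))
```

```bash
python3 - <<'E' | tail -3
from fit import *
print(tri((620,40),(322,12)),tri((443,232),(243,195)))
E
```

```text
buffer frame top [[ 0.57813115 -0.03983151  0.06      ]] [[278.4163926  -2.4732847]]
wmid (array([ 0.5291, -0.432 ,  0.0169]), array([ 0.2, -0.4,  0.4,  0.7]))
(array([ 0.7399, -0.5184,  0.4788]), array([-0.1,  1. , -0. , -1.9])) (array([ 0.8502, -0.2284,  0.022 ]), array([ 0. , -0.1,  0. ,  0.1]))
```

>>> send_rows([
  {"delta_pos": [-1.2, -5, 0]},
  {"delta_pos": [-1.2, -5, 0]},
  {"delta_pos": [-1.2, -5, 0]},
  {"delta_pos": [-1.2, -5, 0]},
], grip=-1, force=40)

```text
validation failed for argument at $.co...
```

>>> send_rows([
  {"delta_pos": [-1.2, -5.0, 0.0], "yaw": 0.0},
  {"delta_pos": [-1.2, -5.0, 0.0], "yaw": 0.0},
  {"delta_pos": [-1.2, -5.0, 0.0], "yaw": 0.0},
  {"delta_pos": [-1.2, -5.0, 0.0], "yaw": 0.0},
], grip=-1.0, force=40.0)

```text
t: 0.65
tcp_pos: [0.5752, -0.2003, 0.2291]
tool_rot: [0.704, 0.71, -0.0, -0.002]
force: [0.5, -0.4, 0.2]
finger_gap: 1.002
```

>>> send_rows([
  {"delta_pos": [-1.2, -5.0, 0.0], "yaw": 0.0},
  {"delta_pos": [-1.2, -5.0, 0.0], "yaw": 0.0},
  {"delta_pos": [-1.2, -5.0, -2.0], "yaw": 0.0},
  {"delta_pos": [-0.6, -3.0, -3.0], "yaw": 0.0},
  {"delta_pos": [0.0, -1.0, -2.0], "yaw": 0.0},
  {"delta_pos": [0.0, 0.0, 0.0], "yaw": 0.0},
])

```text
t: 1.4
tcp_pos: [0.5297, -0.3994, 0.1558]
tool_rot: [0.706, 0.708, -0.0, -0.002]
force: [-0.1, 0.7, 0.4]
finger_gap: 1.0
```

```bash
python3 - <<'E'
from h import *
C=cam('wrist'); print(manip.sense()['tcp_pos']); im=manip.snapshot('wrist'); cv2.imwrite('pics/w2.png',im)
np.save('w2.npy',C[2])
for p in [(.527,-.43,0),(.527,-.43,.03)]: print(w2p(C,[p]))
E
```

```text
[ 0.52967509 -0.39941254  0.15583218]
[[321.14692169 255.42569698]]
[[320.88654708 267.95798449]]
```

View pics/w2.png

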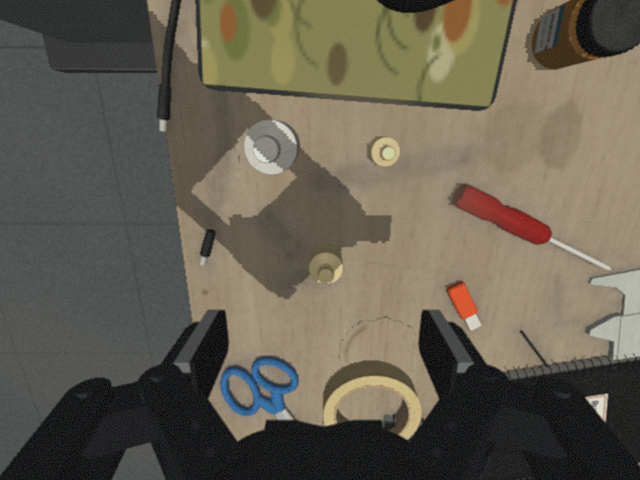

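The wrist view shows the mid brass weight's body centred at (326.5,268.5), giving x≈0.5315, y≈-0.4305. The silver weight at (270,147) and the small one at (385,152) are well clear of the fingers.

>>> send_rows([
  {"delta_pos": [0.2, -3.1, -3.0], "yaw": 0.0},
  {"delta_pos": [0.0, 0.0, -4.0], "yaw": 0.0},
  {"delta_pos": [0.0, 0.0, -3.5], "yaw": 0.0},
  {"delta_pos": [0.0, 0.0, -2.5], "yaw": 0.0},
  {"delta_pos": [0.0, 0.0, 0.0], "yaw": 0.0},
])

```text
t: 2.08
tcp_pos: [0.5403, -0.4251, 0.0321]
tool_rot: [0.702, 0.712, 0.001, 0.005]
force: [-0.9, 0.7, 0.7]
finger_gap: 0.998
```

>>> send_rows([
  {"delta_pos": [-0.8, -0.5, -0.5], "yaw": 0.0},
  {"delta_pos": [-0.1, -0.1, -0.8], "yaw": 0.0},
  {"delta_pos": [0.0, 0.0, -0.8], "yaw": 0.0},
  {"delta_pos": [0.0, 0.0, 0.0], "yaw": 0.0},
])

```text
t: 2.58
tcp_pos: [0.5338, -0.4323, 0.0153]
tool_rot: [0.701, 0.713, 0.0, 0.009]
force: [-0.1, -0.7, 0.5]
finger_gap: 0.996
```

>>> send_rows([
  {"delta_pos": [-0.2, 0.1, -0.7], "yaw": 0.0},
  {"delta_pos": [0.0, 0.1, -0.4], "yaw": 0.0},
  {"delta_pos": [0.0, 0.0, 0.0], "yaw": 0.0},
])

```text
t: 2.95
tcp_pos: [0.5317, -0.4304, 0.0037]
tool_rot: [0.701, 0.713, 0.0, 0.009]
force: [-0.3, -0.4, 0.2]
finger_gap: 1.006
```

>>> send_rows([
  {"delta_pos": [0.0, 0.0, 0.0], "yaw": 0.0},
  {"delta_pos": [0.0, 0.0, 0.0], "yaw": 0.0},
  {"delta_pos": [0.0, 0.0, 0.0], "yaw": 0.0},
  {"delta_pos": [0.0, 0.0, 0.0], "yaw": 0.0},
  {"delta_pos": [0.0, 0.0, 0.0], "yaw": 0.0},
  {"delta_pos": [0.0, 0.0, 0.0], "yaw": 0.0},
], grip=1.0, force=40.0)

```text
t: 3.7
tcp_pos: [0.532, -0.4307, 0.0042]
tool_rot: [0.701, 0.713, 0.0, 0.009]
force: [-0.2, -0.7, 0.2]
finger_gap: 0.332
```

```bash
python3 - <<'E' | tail -1
from fit import *
print(tri((331,207),(227,236)),tri((246,180),(98,308)))
E
```

```text
(array([0.7218, 0.0507, 0.0512]), array([-1.4,  3. , -1.1, -2.4])) (array([0.747 , 0.4178, 0.0609]), array([ 0.8, -1.5,  0.4,  0.8]))
```

>>> send_rows([
  {"delta_pos": [0.0, 0.0, 1.5], "yaw": 0.0},
  {"delta_pos": [0.0, 0.0, 3.0], "yaw": 0.0},
  {"delta_pos": [0.0, 0.0, 4.0], "yaw": 0.0},
  {"delta_pos": [0.0, 0.0, 4.0], "yaw": 0.0},
  {"delta_pos": [0.0, 2.0, 1.0], "yaw": 0.0},
  {"delta_pos": [0.0, 4.0, 0.0], "yaw": 0.0},
])

```text
t: 4.45
tcp_pos: [0.5304, -0.3691, 0.1437]
tool_rot: [0.703, 0.712, 0.001, 0.009]
force: [0.8, 0.9, -2.1]
finger_gap: 0.331
```

>>> send_rows([
  {"delta_pos": [0.0, 4.0, 0.0], "yaw": 0.0},
  {"delta_pos": [0.0, 4.0, 0.0], "yaw": 0.0},
  {"delta_pos": [0.0, 4.0, 0.0], "yaw": 0.0},
  {"delta_pos": [0.0, 4.0, 0.0], "yaw": 0.0},
  {"delta_pos": [0.0, 4.0, 0.0], "yaw": 0.0},
  {"delta_pos": [0.0, 4.0, 0.0], "yaw": 0.0},
  {"delta_pos": [0.0, 4.0, 0.0], "yaw": 0.0},
  {"delta_pos": [0.0, 4.0, 0.0], "yaw": 0.0},
  {"delta_pos": [0.0, 4.0, 0.0], "yaw": 0.0},
])

```text
t: 5.58
tcp_pos: [0.5147, 0.0192, 0.1359]
tool_rot: [0.702, 0.712, -0.001, -0.005]
force: [0.5, -0.0, -2.2]
finger_gap: 0.331
```

>>> send_rows([
  {"delta_pos": [0.4, 4.0, 0.3], "yaw": 0.0},
  {"delta_pos": [0.4, 4.0, 0.3], "yaw": 0.0},
  {"delta_pos": [0.4, 4.0, 0.3], "yaw": 0.0},
  {"delta_pos": [0.4, 4.0, 0.3], "yaw": 0.0},
  {"delta_pos": [0.0, 4.0, 0.3], "yaw": 0.0},
  {"delta_pos": [0.0, 2.0, 0.0], "yaw": 0.0},
  {"delta_pos": [0.0, 0.0, 0.0], "yaw": 0.0},
  {"delta_pos": [0.0, 0.0, 0.0], "yaw": 0.0},
])

```text
t: 6.58
tcp_pos: [0.5114, 0.2543, 0.1442]
tool_rot: [0.698, 0.715, -0.01, -0.014]
force: [-0.3, -1.0, -1.7]
finger_gap: 0.33
```

```bash
python3 - <<'E' | tail -4
from fit import *
C=cam('wrist'); print(manip.sense()['tcp_pos'],manip.sense()['tool_rot']); im=manip.snapshot('wrist'); cv2.imwrite('pics/w3r.png',im)
np.save('w3.npy',C[2])
def line(M,P,col,closed=True):
    cv2.polylines(im,[w2p(C,tf(P,M)).round().astype(int)],closed,col,1)
line(T,tote,(0,255,255)); line([(-38,-70,14),(-38,70,14)],dock,(0,0,255),False)
line([(0,-58,0),(0,58,0),(127,58,34),(127,-58,34)],dock,(0,0,255)); line([(168,-58,40),(168,58,40)],dock,(0,0,255),False)
cv2.imwrite('pics/w3.png',im)
E
```

```text
[171.54406229  52.58055812]]
buffer frame top [[ 0.57813115 -0.03983151  0.06      ]] [[278.4163926  -2.4732847]]
wmid (array([ 0.5291, -0.432 ,  0.0169]), array([ 0.2, -0.4,  0.4,  0.7]))
[0.51135868 0.25428298 0.14418422] [ 0.69848788  0.71541429 -0.01014866 -0.01393131]
```

View pics/w3.png

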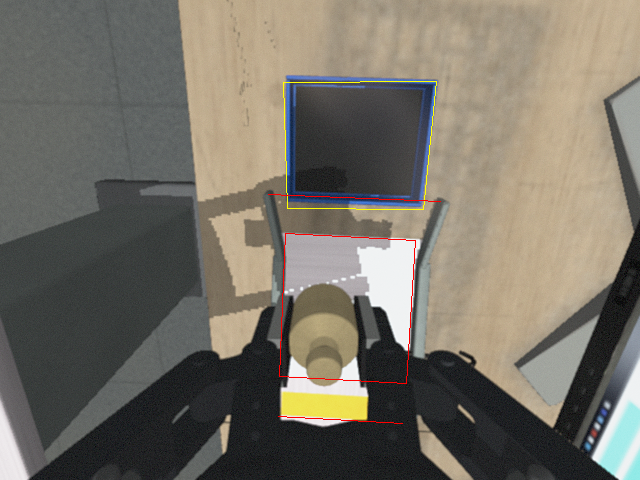

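The wrist overlay shows the dock model in line with the ramp foot (row 235), the lip (rows 391-423) and the mouth tips (270,193) and (443,202). The tote rim is at (287,76)-(437,80) in the rear and at row 207 in front, about 2-3 mm rearward of my fit. The weight is held upright.

>>> send_rows([
  {"delta_pos": [0.6, 2.5, 0.0], "yaw": 0.0},
  {"delta_pos": [0.6, 2.5, 0.0], "yaw": 0.0},
  {"delta_pos": [0.6, 2.0, 0.0], "yaw": 0.0},
  {"delta_pos": [0.1, 0.5, 0.0], "yaw": 0.0},
  {"delta_pos": [0.0, 0.0, 0.0], "yaw": 0.0},
])

```text
t: 7.25
tcp_pos: [0.5297, 0.3243, 0.1428]
tool_rot: [0.702, 0.712, -0.013, -0.015]
force: [0.7, 0.4, -2.5]
finger_gap: 0.333
```

>>> send_rows([
  {"delta_pos": [0.0, 0.3, -3.5], "yaw": 0.0},
  {"delta_pos": [0.0, 0.2, -3.5], "yaw": 0.0},
  {"delta_pos": [0.0, 0.0, -2.5], "yaw": 0.0},
  {"delta_pos": [0.0, 0.0, -1.0], "yaw": 0.0},
  {"delta_pos": [0.0, 0.0, 0.0], "yaw": 0.0},
])

```text
t: 7.88
tcp_pos: [0.5299, 0.3238, 0.0366]
tool_rot: [0.703, 0.71, -0.014, -0.014]
force: [0.6, 1.0, -1.2]
finger_gap: 0.329
```

>>> send_rows([
  {"delta_pos": [0.0, 0.6, -1.0], "yaw": 0.0},
  {"delta_pos": [0.0, 0.3, -1.0], "yaw": 0.0},
  {"delta_pos": [0.0, 0.0, -0.6], "yaw": 0.0},
  {"delta_pos": [0.0, 0.0, 0.0], "yaw": 0.0},
])

```text
t: 8.38
tcp_pos: [0.5316, 0.334, 0.0115]
tool_rot: [0.703, 0.711, -0.011, -0.013]
force: [-0.4, 0.0, -2.2]
finger_gap: 0.329
```

>>> send_rows([
  {"delta_pos": [0.0, 0.0, -0.25], "yaw": 0.0},
  {"delta_pos": [0.0, 0.0, -0.1], "yaw": 0.0},
  {"delta_pos": [0.0, 0.0, 0.0], "yaw": 0.0},
])

```text
t: 8.75
tcp_pos: [0.532, 0.3341, 0.0082]
tool_rot: [0.703, 0.711, -0.011, -0.013]
force: [1.1, 0.5, -2.2]
finger_gap: 0.328
```

>>> send_rows([
  {"delta_pos": [0.0, 0.0, -0.12], "yaw": 0.0},
  {"delta_pos": [0.0, 0.0, 0.0], "yaw": 0.0},
])

```text
t: 9.0
tcp_pos: [0.5322, 0.3342, 0.0078]
tool_rot: [0.704, 0.71, -0.011, -0.013]
force: [-0.1, 0.4, -1.6]
finger_gap: 0.33
```

>>> send_rows([
  {"delta_pos": [0.0, 0.0, 0.0], "yaw": 0.0},
  {"delta_pos": [0.0, 0.0, 0.0], "yaw": 0.0},
  {"delta_pos": [0.0, 0.0, 0.0], "yaw": 0.0},
  {"delta_pos": [0.0, 0.0, 0.0], "yaw": 0.0},
], grip=-0.05)

```text
t: 9.5
tcp_pos: [0.5331, 0.3345, 0.0084]
tool_rot: [0.704, 0.71, -0.01, -0.013]
force: [-0.3, -0.2, 0.1]
finger_gap: 0.524
```

>>> send_rows([
  {"delta_pos": [0.0, 0.0, 1.5], "yaw": 0.0},
  {"delta_pos": [0.0, 0.0, 2.5], "yaw": 0.0},
  {"delta_pos": [0.0, 0.0, 3.0], "yaw": 0.0},
  {"delta_pos": [0.0, 0.0, 3.0], "yaw": 0.0},
  {"delta_pos": [0.0, 0.0, 0.0], "yaw": -0.03},
])

```text
t: 10.12
tcp_pos: [0.5335, 0.3347, 0.1149]
tool_rot: [0.715, 0.699, -0.008, -0.012]
force: [1.1, -0.1, 0.4]
finger_gap: 0.527
```

>>> send_rows([
  {"delta_pos": [0.0, 3.0, 0.0], "yaw": 0.0},
  {"delta_pos": [0.0, 3.0, 0.0], "yaw": 0.0},
  {"delta_pos": [0.0, 3.0, 0.0], "yaw": 0.0},
  {"delta_pos": [0.0, 0.0, 0.0], "yaw": 0.0},
], grip=0.0)

```text
t: 10.62
tcp_pos: [0.5319, 0.4253, 0.1134]
tool_rot: [0.716, 0.697, -0.01, -0.013]
force: [-0.3, -0.5, 0.1]
finger_gap: 0.503
```

```bash
python3 - <<'E' | tail -1
from fit import *
print(manip.sense()['tcp_pos'],manip.sense()['tool_rot'])
def line(C,im,M,P,col,closed=True): cv2.polylines(im,[w2p(C,tf(P,M)).round().astype(int)],closed,col,1)
im=manip.snapshot('side'); cv2.imwrite('pics/s4r.png',im); crop(im,185,220,180,145,4,'s4')
C=cam('wrist'); cv2.imwrite('pics/w4r.png',manip.snapshot('wrist'))
E
```

```text
[0.53194471 0.42533509 0.11340494] [ 0.71641987  0.69748339 -0.00998862 -0.01263822]
```

View pics/s4.png

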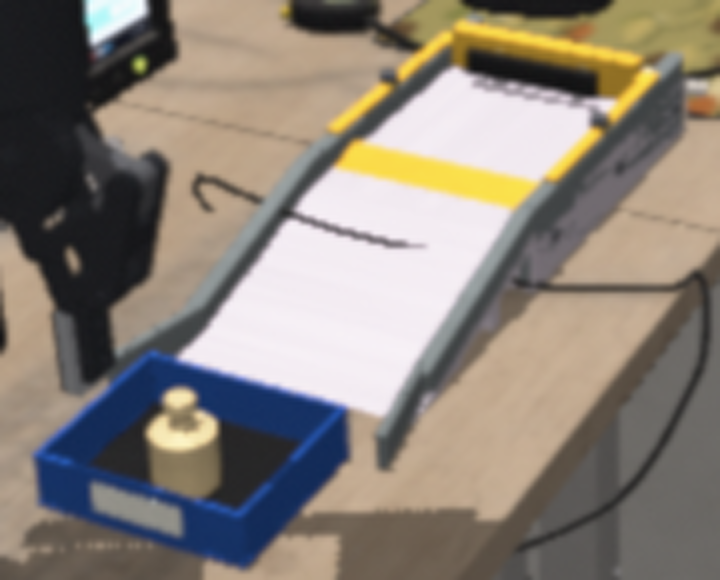

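The side view shows the weight standing in the tote, with the tote still on the desk before the mouth. I'll lower the tool behind it and push.

>>> send_rows([
  {"delta_pos": [0.0, 0.0, -4.0], "yaw": 0.013},
  {"delta_pos": [0.0, 0.0, -3.5], "yaw": 0.0},
  {"delta_pos": [0.0, 0.0, -1.5], "yaw": 0.0},
  {"delta_pos": [0.0, 0.0, -0.6], "yaw": 0.0},
  {"delta_pos": [0.0, 0.0, 0.0], "yaw": 0.0},
])

```text
t: 11.35
tcp_pos: [0.5331, 0.4182, 0.0159]
tool_rot: [0.714, 0.7, -0.011, -0.012]
force: [0.5, 1.0, -0.6]
finger_gap: 0.5
```

>>> send_rows([
  {"delta_pos": [0.0, -1.0, 0.0], "yaw": 0.0},
  {"delta_pos": [-0.2, -1.0, 0.0], "yaw": 0.0},
  {"delta_pos": [0.0, -0.6, 0.0], "yaw": 0.0},
  {"delta_pos": [0.0, -0.4, 0.0], "yaw": 0.0},
  {"delta_pos": [0.0, -0.4, 0.0], "yaw": 0.0},
])

```text
t: 11.98
tcp_pos: [0.5332, 0.3827, 0.0197]
tool_rot: [0.714, 0.7, -0.008, -0.011]
force: [0.2, 1.3, -1.2]
finger_gap: 0.501
```

>>> send_rows([
  {"delta_pos": [-0.1, -0.4, -0.2], "yaw": 0.0},
  {"delta_pos": [-0.1, -0.4, -0.1], "yaw": 0.0},
  {"delta_pos": [0.0, -0.4, 0.0], "yaw": 0.0},
  {"delta_pos": [0.0, -0.4, 0.0], "yaw": 0.0},
  {"delta_pos": [0.0, -0.4, 0.0], "yaw": 0.0},
  {"delta_pos": [0.0, -0.4, 0.0], "yaw": 0.0},
])

```text
t: 12.72
tcp_pos: [0.533, 0.361, 0.0184]
tool_rot: [0.715, 0.7, -0.004, -0.011]
force: [-0.1, 3.8, 2.5]
finger_gap: 0.502
```

>>> send_rows([
  {"delta_pos": [-0.1, -0.5, 0.0], "yaw": 0.0},
  {"delta_pos": [0.0, -0.5, 0.0], "yaw": 0.0},
  {"delta_pos": [0.0, -0.5, 0.0], "yaw": 0.0},
  {"delta_pos": [0.0, -0.5, 0.0], "yaw": 0.0},
  {"delta_pos": [0.0, -0.5, 0.0], "yaw": 0.0},
  {"delta_pos": [0.0, -0.5, 0.0], "yaw": 0.0},
])

```text
t: 13.48
tcp_pos: [0.5319, 0.3293, 0.0183]
tool_rot: [0.715, 0.699, -0.004, -0.011]
force: [0.0, 3.6, 1.7]
finger_gap: 0.496
```

>>> send_rows([
  {"delta_pos": [-0.1, -0.5, 0.0], "yaw": 0.0},
  {"delta_pos": [0.0, -0.5, 0.0], "yaw": 0.0},
  {"delta_pos": [0.0, -0.5, 0.0], "yaw": 0.0},
  {"delta_pos": [0.0, -0.5, 0.0], "yaw": 0.0},
  {"delta_pos": [0.0, -0.5, 0.0], "yaw": 0.0},
])

```text
t: 14.1
tcp_pos: [0.5304, 0.3021, 0.018]
tool_rot: [0.715, 0.7, -0.004, -0.012]
force: [-0.2, 4.3, 1.3]
finger_gap: 0.503
```

```bash
python3 - <<'E' | tail -1
from fit import *
im=manip.snapshot('side'); crop(im,185,220,180,145,4,'s5'); print(manip.sense()['force'])
E
```

```text
[0.68538975 2.44508925 1.10970969]
```

View pics/s5.png

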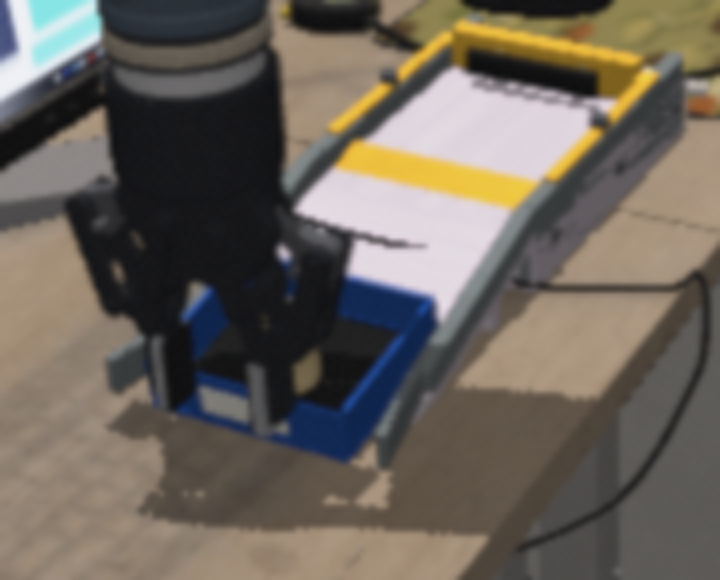

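The tote is square in the mouth with its front on the ramp, both fingers on the rear wall, and the weight standing.

>>> send_rows([
  {"delta_pos": [0.0, -0.5, 0.0], "yaw": 0.0},
  {"delta_pos": [0.0, -0.5, 0.0], "yaw": 0.0},
  {"delta_pos": [0.0, -0.5, 0.0], "yaw": 0.0},
  {"delta_pos": [0.0, -0.5, 0.0], "yaw": 0.0},
  {"delta_pos": [0.0, -0.5, 0.0], "yaw": 0.0},
])

```text
t: 14.78
tcp_pos: [0.5298, 0.2744, 0.0176]
tool_rot: [0.714, 0.7, -0.005, -0.012]
force: [-0.8, 3.1, -0.1]
finger_gap: 0.502
```

>>> send_rows([
  {"delta_pos": [0.0, -0.5, 0.0], "yaw": 0.0},
  {"delta_pos": [0.0, -0.5, 0.0], "yaw": 0.0},
  {"delta_pos": [0.0, -0.5, 0.05], "yaw": 0.0},
  {"delta_pos": [0.0, -0.5, 0.1], "yaw": 0.0},
])

```text
t: 15.28
tcp_pos: [0.5307, 0.2556, 0.0202]
tool_rot: [0.715, 0.699, -0.003, -0.012]
force: [-0.6, 4.4, 0.6]
finger_gap: 0.5
```

>>> send_rows([
  {"delta_pos": [0.0, -0.5, 0.12], "yaw": 0.0},
  {"delta_pos": [0.0, -0.5, 0.13], "yaw": 0.0},
  {"delta_pos": [0.0, -0.5, 0.13], "yaw": 0.0},
  {"delta_pos": [0.0, -0.5, 0.13], "yaw": 0.0},
  {"delta_pos": [0.0, -0.5, 0.13], "yaw": 0.0},
  {"delta_pos": [0.0, -0.5, 0.13], "yaw": 0.0},
])

```text
t: 16.02
tcp_pos: [0.5306, 0.2243, 0.0285]
tool_rot: [0.716, 0.698, -0.002, -0.013]
force: [0.2, 5.8, 0.0]
finger_gap: 0.5
```

>>> send_rows([
  {"delta_pos": [0.0, -0.5, 0.1], "yaw": 0.006},
  {"delta_pos": [0.0, -0.5, 0.11], "yaw": 0.004},
  {"delta_pos": [0.0, -0.5, 0.11], "yaw": 0.0},
  {"delta_pos": [0.0, -0.5, 0.12], "yaw": 0.0},
  {"delta_pos": [0.0, -0.5, 0.12], "yaw": 0.0},
  {"delta_pos": [0.0, -0.5, 0.12], "yaw": 0.0},
])

```text
t: 16.77
tcp_pos: [0.5302, 0.1938, 0.0367]
tool_rot: [0.713, 0.701, -0.001, -0.014]
force: [-0.2, 4.5, 1.0]
finger_gap: 0.499
```

>>> send_rows([
  {"delta_pos": [0.0, -0.5, 0.12], "yaw": 0.0},
  {"delta_pos": [0.0, -0.5, 0.13], "yaw": 0.0},
  {"delta_pos": [0.0, -0.5, 0.13], "yaw": 0.0},
  {"delta_pos": [0.0, -0.4, 0.1], "yaw": 0.0},
])

```text
t: 17.27
tcp_pos: [0.5296, 0.1744, 0.0424]
tool_rot: [0.714, 0.7, -0.001, -0.015]
force: [-0.1, 7.1, 3.0]
finger_gap: 0.499
```

>>> send_rows([
  {"delta_pos": [0.0, -0.3, 0.08], "yaw": 0.0},
  {"delta_pos": [0.0, -0.3, 0.08], "yaw": 0.0},
  {"delta_pos": [0.0, -0.3, 0.08], "yaw": 0.0},
  {"delta_pos": [0.0, -0.3, 0.08], "yaw": 0.0},
])

```text
t: 17.77
tcp_pos: [0.5297, 0.164, 0.0481]
tool_rot: [0.715, 0.699, 0.001, -0.016]
force: [0.8, 2.4, -0.1]
finger_gap: 0.5
```

```bash
python3 - <<'E' | tail -1
from fit import *
im=manip.snapshot('side'); crop(im,215,210,180,145,4,'s6'); im=manip.snapshot('scene'); crop(im,200,180,160,100,5,'sc6');print(manip.sense()['force'])
E
```

```text
[-0.79519677  2.37292123  2.65653411]
```

View pics/s6.png

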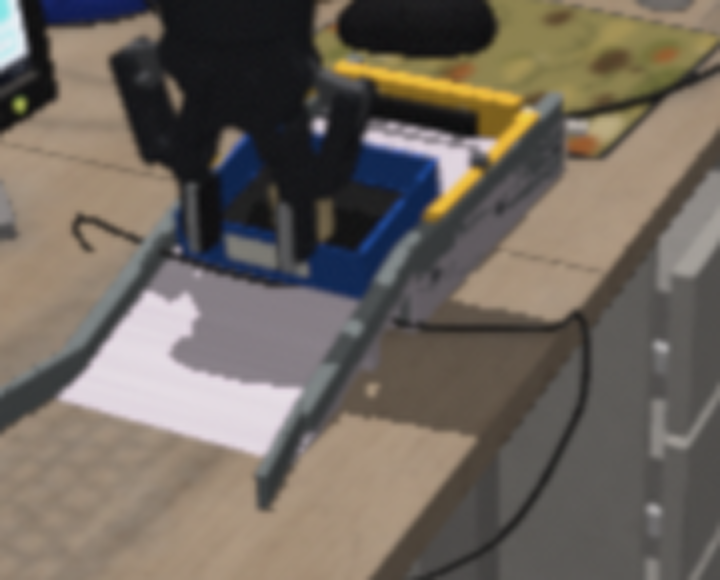

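The tote has tipped over the ramp's top with the weight still standing, and its rear edge is at about dock x=94 mm. I expect the drop at TCP y≈0.090.

>>> send_rows([
  {"delta_pos": [0.0, -0.4, 0.0], "yaw": 0.0},
  {"delta_pos": [0.0, -0.4, 0.0], "yaw": 0.0},
  {"delta_pos": [0.0, -0.4, 0.0], "yaw": 0.0},
  {"delta_pos": [0.0, -0.4, 0.0], "yaw": 0.0},
  {"delta_pos": [0.0, -0.4, 0.0], "yaw": 0.0},
])

```text
t: 18.5
tcp_pos: [0.5303, 0.1466, 0.0504]
tool_rot: [0.716, 0.697, 0.004, -0.018]
force: [-0.2, 6.3, 4.9]
finger_gap: 0.504
```

>>> send_rows([
  {"delta_pos": [0.0, -0.4, 0.0], "yaw": 0.0},
  {"delta_pos": [0.0, -0.4, 0.0], "yaw": 0.0},
  {"delta_pos": [0.0, -0.4, 0.0], "yaw": 0.0},
  {"delta_pos": [0.0, -0.4, 0.0], "yaw": 0.0},
  {"delta_pos": [0.0, -0.4, 0.0], "yaw": 0.0},
])

```text
t: 19.12
tcp_pos: [0.5302, 0.1293, 0.0526]
tool_rot: [0.718, 0.696, 0.007, -0.02]
force: [-0.3, 7.6, 5.1]
finger_gap: 0.497
```

>>> send_rows([
  {"delta_pos": [-0.05, -0.4, -0.15], "yaw": 0.008},
  {"delta_pos": [-0.05, -0.4, -0.15], "yaw": 0.007},
  {"delta_pos": [0.0, -0.4, -0.1], "yaw": 0.0},
  {"delta_pos": [0.0, -0.4, -0.05], "yaw": 0.0},
])

```text
t: 19.62
tcp_pos: [0.5301, 0.1211, 0.0529]
tool_rot: [0.716, 0.698, 0.013, -0.024]
force: [-0.5, 8.3, 7.8]
finger_gap: 0.5
```

Upward friction on the fingers has built up and the tool is starting to tilt, so I'll back off, unload, and look.

>>> send_rows([
  {"delta_pos": [0.0, 0.6, 0.0], "yaw": 0.0},
  {"delta_pos": [0.0, 0.6, 0.0], "yaw": 0.0},
  {"delta_pos": [0.0, 0.3, -0.3], "yaw": 0.0},
  {"delta_pos": [0.0, 0.0, 0.0], "yaw": 0.0},
])

```text
t: 20.12
tcp_pos: [0.5282, 0.1346, 0.0485]
tool_rot: [0.715, 0.698, 0.01, -0.024]
force: [0.1, -1.3, 0.2]
finger_gap: 0.494
```

```bash
python3 - <<'E' | tail -1
from fit import *
a=manip.snapshot('side')[190:290,240:400]; b=manip.snapshot('scene')[190:290,220:380]
cv2.imwrite('pics/p7.png',cv2.resize(np.vstack([a,b]),None,fx=3,fy=3,interpolation=cv2.INTER_CUBIC));s=manip.sense();print(s['force'],s['tool_rot'],s['tcp_pos'])
E
```

```text
[ 0.10982445 -0.18271014  0.15008261] [ 0.71534143  0.69828323  0.0105397  -0.02400192] [0.52848772 0.13448069 0.04874586]
```

View pics/p7.png

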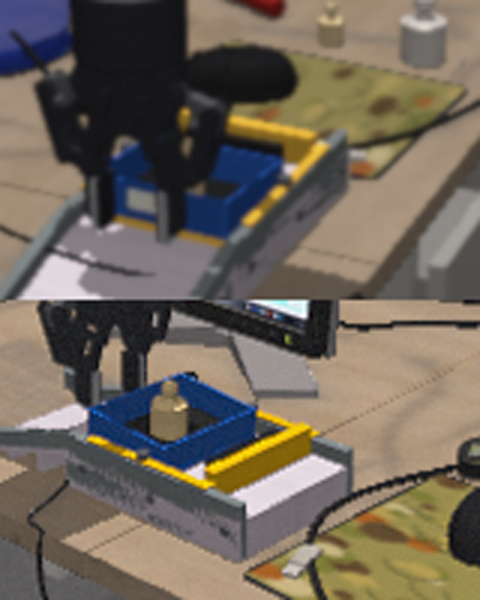

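Both views show the weight standing upright and the tote straight, with its rear edge now near the lip's wedge (yellow visible just behind it). I'll push again from fresh contact, following the wedge upward so friction doesn't build up.

>>> send_rows([
  {"delta_pos": [0.0, -0.6, 0.0], "yaw": 0.0},
  {"delta_pos": [0.0, -0.5, 0.0], "yaw": 0.0},
  {"delta_pos": [0.0, -0.3, 0.05], "yaw": 0.0},
  {"delta_pos": [0.0, -0.3, 0.08], "yaw": 0.0},
])

```text
t: 20.72
tcp_pos: [0.5285, 0.1157, 0.05]
tool_rot: [0.716, 0.698, 0.01, -0.024]
force: [0.4, 1.3, -1.4]
finger_gap: 0.503
```

>>> send_rows([
  {"delta_pos": [0.0, -0.3, 0.05], "yaw": 0.0},
  {"delta_pos": [0.0, -0.3, 0.08], "yaw": 0.0},
])

```text
t: 20.98
tcp_pos: [0.5283, 0.1098, 0.0513]
tool_rot: [0.716, 0.698, 0.011, -0.024]
force: [-0.9, 1.2, -1.4]
finger_gap: 0.501
```

>>> send_rows([
  {"delta_pos": [0.0, -0.3, 0.08], "yaw": 0.0},
  {"delta_pos": [0.0, -0.3, 0.08], "yaw": 0.0},
])

```text
t: 21.22
tcp_pos: [0.5281, 0.1037, 0.053]
tool_rot: [0.716, 0.698, 0.011, -0.025]
force: [0.6, 1.5, -1.1]
finger_gap: 0.494
```

>>> send_rows([
  {"delta_pos": [0.0, -0.3, 0.0], "yaw": 0.0},
  {"delta_pos": [0.0, -0.3, 0.0], "yaw": 0.0},
])

```text
t: 21.48
tcp_pos: [0.5281, 0.0974, 0.053]
tool_rot: [0.716, 0.698, 0.011, -0.025]
force: [-0.3, 1.9, -1.3]
finger_gap: 0.503
```

>>> send_rows([
  {"delta_pos": [0.0, -0.2, 0.0], "yaw": 0.0},
  {"delta_pos": [0.0, -0.2, 0.0], "yaw": 0.0},
])

```text
t: 21.72
tcp_pos: [0.528, 0.093, 0.0529]
tool_rot: [0.716, 0.698, 0.01, -0.025]
force: [-0.6, 2.2, -1.0]
finger_gap: 0.498
```

>>> send_rows([
  {"delta_pos": [0.0, -0.2, 0.0], "yaw": 0.0},
  {"delta_pos": [0.0, 0.0, 0.0], "yaw": 0.0},
])

```text
t: 21.98
tcp_pos: [0.528, 0.0906, 0.0529]
tool_rot: [0.716, 0.698, 0.01, -0.025]
force: [0.3, 1.5, -0.2]
finger_gap: 0.501
```

```bash
python3 - <<'E' | tail -2
from fit import *
a=manip.snapshot('side')[190:290,240:400]; b=manip.snapshot('scene')[190:290,220:380]
cv2.imwrite('pics/p8.png',cv2.resize(np.vstack([a,b]),None,fx=3,fy=3,interpolation=cv2.INTER_CUBIC));s=manip.sense();print(s['force'],s['tcp_pos'])
# predicted rim corners of a seated tote (crest 168) in scene & side
M=np.array([(-45,-53,62),(-45,53,62),(45,53,62),(45,-53,62)],float); M[:,0]+=214
print(((w2p(S,tf(dock,M))-[220,190])*3).round().tolist(), ((w2p(D,tf(dock,M))-[240,190])*3).round().tolist())
E
```

```text
[-0.79582107  0.21173283 -0.18437229] [0.528055   0.09067039 0.0529673 ]
[[109.0, 125.0], [202.0, 87.0], [281.0, 114.0], [189.0, 157.0]] [[242.0, 196.0], [105.0, 167.0], [165.0, 117.0], [296.0, 143.0]]
```

View pics/p8.png

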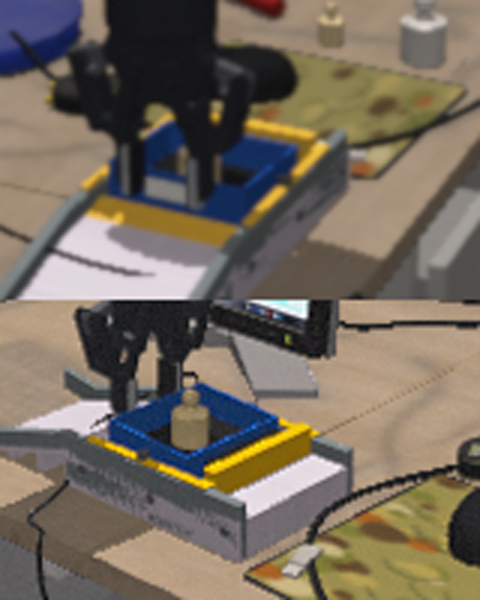

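The side view shows the tote almost against the yellow frame, with the weight upright. The scene rim corners (108,425) and (200,384) are close to the predicted seated positions. Whether it has dropped isn't clear, so I'll track the rear corner between small steps.

```bash
cat > trk.py <<'E'
import sys
from fit import *
s=manip.sense(); im=manip.snapshot('scene'); cv2.imwrite(f'pics/t{sys.argv[1]}.png',im)
g=lambda i:cv2.resize(i,None,fx=8,fy=8,interpolation=cv2.INTER_CUBIC)
if sys.argv[1]!='0':
    ref=cv2.imread('pics/t0.png')
    for nm,(x,y,w,h) in {'rearcorner':(251,225,14,16),'weight':(275,217,17,24),'frontcorner':(280,236,16,12)}.items():
        r=cv2.matchTemplate(g(im[y-8:y+h+8,x-8:x+w+8]),g(ref[y:y+h,x:x+w]),cv2.TM_CCOEFF_NORMED); _,m,_,l=cv2.minMaxLoc(r)
        print(nm,(l[0]-64)/8,(l[1]-64)/8,round(m,2))
else:
    b=np.array([(169,-53,62),(169,-53,68),(164,-53,62)],float); print((w2p(S,tf(dock,b))-w2p(S,tf(dock,b[:1]))).round(2).tolist(),'= [0], 6mm up, 5mm back')
print('F',s['force'].round(1),s['tcp_pos'].round(4))
E
python3 trk.py 0 | tail -2
```

```text
[[0.0, 0.0], [-0.14, -2.28], [-1.4, -0.56]] = [0], 6mm up, 5mm back
F [-0.8  0.2 -0.2] [0.5281 0.0907 0.053 ]
```

>>> send_rows([
  {"delta_pos": [0.0, -0.2, 0.0], "yaw": 0.0},
  {"delta_pos": [0.0, 0.0, 0.0], "yaw": 0.0},
])

```text
t: 22.38
tcp_pos: [0.5281, 0.0886, 0.0531]
tool_rot: [0.716, 0.698, 0.01, -0.025]
force: [0.0, -0.5, -0.6]
finger_gap: 0.5
```

```bash
python3 trk.py 1 | tail -4
```

```text
rearcorner 0.25 0.0 0.87
weight 0.5 1.375 0.89
frontcorner 0.25 0.125 0.96
F [ 0.  -0.5 -0.6] [0.5281 0.0886 0.0531]
```

>>> send_rows([
  {"delta_pos": [0.0, -0.2, 0.0], "yaw": 0.0},
  {"delta_pos": [0.0, 0.0, 0.0], "yaw": 0.0},
])

```text
t: 22.68
tcp_pos: [0.5279, 0.0872, 0.0531]
tool_rot: [0.716, 0.698, 0.011, -0.025]
force: [0.1, 0.9, -0.3]
finger_gap: 0.5
```

```bash
python3 trk.py 2 | tail -4
```

```text
rearcorner 0.375 0.0 0.84
weight 0.875 1.625 0.89
frontcorner 0.125 0.25 0.93
F [ 0.1  0.9 -0.3] [0.5279 0.0872 0.0531]
```

The weight moved about 1.4 px down on the first step, with near-zero force, which suggests a drop. I'll back off and check with a clear view.

>>> send_rows([
  {"delta_pos": [0.0, 0.6, 0.0], "yaw": 0.0},
  {"delta_pos": [0.0, 2.0, 0.0], "yaw": 0.0},
  {"delta_pos": [0.0, 3.0, 2.0], "yaw": 0.0},
  {"delta_pos": [0.0, 4.0, 4.0], "yaw": 0.0},
  {"delta_pos": [0.0, 5.0, 4.0], "yaw": 0.0},
  {"delta_pos": [0.0, 5.0, 4.0], "yaw": 0.0},
  {"delta_pos": [0.0, 0.0, 0.0], "yaw": 0.0},
])

```text
t: 23.6
tcp_pos: [0.5292, 0.285, 0.1953]
tool_rot: [0.716, 0.697, 0.012, -0.023]
force: [0.0, -0.3, -0.3]
finger_gap: 0.501
```

```bash
cat > chk.py <<'E'
from fit import *
from scipy.optimize import minimize
ims={n:manip.snapshot(n) for n in('scene','side')}
cs={'scene':S,'side':D}; box={'scene':(235,205,110,60),'side':(255,215,110,60)}
mask={}
for n,im in ims.items():
    cv2.imwrite(f'pics/f_{n}.png',im); h=cv2.cvtColor(im,cv2.COLOR_BGR2HSV); m=cv2.inRange(h,(105,110,40),(125,255,255)); x,y,w,k=box[n]
    z=np.zeros_like(m); z[y:y+k,x:x+w]=m[y:y+k,x:x+w]; z=cv2.morphologyEx(z,cv2.MORPH_OPEN,np.ones((2,2)))
    mask[n]=z
V=np.array([(a,b,c) for a in(-45,45) for b in(-53,53) for c in(0,28)],float)
def pts(p):
    c,s=np.cos(p[2]),np.sin(p[2]); a,b=np.cos(p[4]),np.sin(p[4])
    M=np.c_[c*V[:,0]+s*V[:,2],V[:,1],-s*V[:,0]+c*V[:,2]]          # pitch>0: nose down
    M=np.c_[a*M[:,0]-b*M[:,1],b*M[:,0]+a*M[:,1],M[:,2]]
    return M+[p[0],p[3],p[1]]
def cost(p):
    e=0
    for n,C in cs.items():
        hull=cv2.convexHull((w2p(C,tf(dock,pts(p)))*16).round().astype(np.int32)); z=np.zeros((480*1,640),np.uint8)
        cv2.fillConvexPoly(z,hull,255,cv2.LINE_AA,4)
        hm=cv2.convexHull(cv2.findNonZero(mask[n])); mm=np.zeros((480,640),np.uint8); cv2.fillConvexPoly(mm,hm,255,cv2.LINE_AA)
        e+=cv2.absdiff(z,mm).sum()/255
    return e
for nm,p0 in {'seated':[214,34,0,0,0],'on lip':[210,37,.067,0,0]}.items():
    f=lambda q:cost([q[0],p0[1],p0[2],q[1],q[2]/50])
    r=minimize(f,[p0[0],0,0],method='Nelder-Mead',options=dict(initial_simplex=np.array([p0[0],0,0])+np.array([[0,0,0],[5,0,0],[0,3,0],[0,0,2]])))
    print(nm,r.x.round(2),round(r.fun,1))
st=minimize(cost,[212,35,.02,0,0],method='Nelder-Mead',options=dict(initial_simplex=np.array([212,35,.02,0,0.])+np.vstack([np.zeros(5),np.diag([5,4,.06,3,.04])]),maxiter=600))
print('free x,z,pitch,y,yaw',st.x.round(3),round(st.fun,1))
print('areas',{n:int((m>0).sum()) for n,m in mask.items()},manip.sense()['tcp_pos'].round(3),manip.sense()['force'].round(1))
a=ims['side'][205:280,255:365]; b=ims['scene'][200:275,235:345]
cv2.imwrite('pics/p9.png',cv2.resize(np.vstack([a,b]),None,fx=4,fy=4,interpolation=cv2.INTER_CUBIC))
E
python3 chk.py | tail -4
```

```text
seated [217.71  -1.23   9.5 ] 689.4
on lip [213.57  -2.85   3.71] 673.3
free x,z,pitch,y,yaw [ 2.15785e+02  3.40150e+01  1.17000e-01 -9.04000e-01  3.40000e-02] 641.7
areas {'scene': 578, 'side': 805} [0.527 0.281 0.192] [-0.1  0.3  0.8]
```

View pics/p9.png

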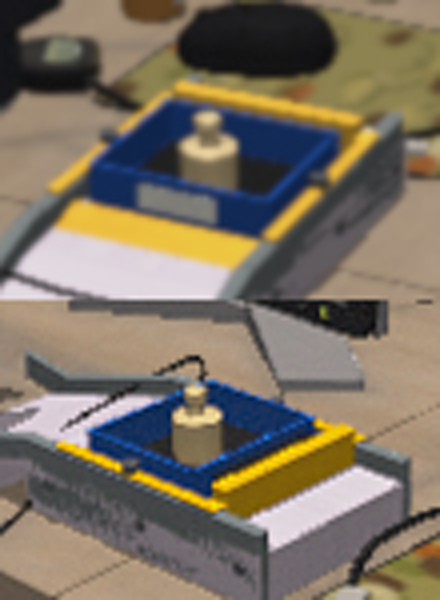

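The clear view shows the weight upright and the tote against the carriage, with its rear wall meeting the yellow lip. If it has dropped, about 22 mm (≈9.6 px) of the rear wall should show above the lip, and if it is still on the lip, 28 mm (≈12.2 px). I'll measure that.

```bash
python3 - <<'E' | tail -22
from fit import *
im=cv2.imread('pics/f_side.png')
for u in (280,283,286,312,315):
    c=im[238:268,u].astype(int); print(u,' '.join(f'{"Y" if r>150 and b<110 else "B" if b>r+30 else "w" if min(b,g,r)>150 else "."}{max(b,g,r)}' for b,g,r in c))
def dp(M): return tf(dock,M)
for nm,x,z0,p in (('seated',214,34,0),('lip',211,37,.067)):
    R=[(x-45,-53,z0+28+p*45),(x-45,53,z0+28+p*45),(x+45,53,z0+28-p*45),(x+45,-53,z0+28-p*45)]
    print(nm,'side',w2p(D,dp(R)).round(1).tolist(),'scene',w2p(S,dp(R)).round(1).tolist())
    for yy in (45,35,-30): print('  wall top/bottom side at y',yy,w2p(D,dp([(x-45,yy,z0+28+p*45),(168,yy,40)])).round(1).tolist())
E
```

```text
[[-0.3, -0.3], [-0.8, -0.8], [0.5, -1.6], [-5.4, 1.0], [0.7, -1.3], [-1.0, -1.4], [-1.8, -1.5], [0.4, -2.7]]
tote in dock [[-76.99246578  -0.66495133]]
lip crest side [[167.08586737  50.1887158 ]
 [167.28564841  -1.57066716]
 [167.68262772 -52.0569504 ]]
lip crest scene [[171.36830858   2.37748951]
 [171.54406229  52.58055812]]
buffer frame top [[ 0.57813115 -0.03983151  0.06      ]] [[278.4163926  -2.4732847]]
wmid (array([ 0.5291, -0.432 ,  0.0169]), array([ 0.2, -0.4,  0.4,  0.7]))
280 .102 .93 .132 Y189 .175 .128 B113 B106 B117 B101 B89 B88 B87 B87 B87 B86 B86 .82 Y152 Y222 Y235 Y236 Y236 Y236 Y236 Y236 .234 w227 w224 w223
283 .92 .89 B108 B109 B90 B78 B77 B91 B118 B105 B91 B88 B87 B87 B86 B87 B87 B85 .98 Y187 Y229 Y236 Y237 Y237 Y236 Y236 Y235 w230 w225 w222
286 .136 B117 B87 B77 B75 B75 B76 B77 B95 B121 B104 B89 B87 B88 B87 B87 B86 B87 B84 .127 Y217 Y235 Y237 Y236 Y236 Y236 Y237 Y234 w224 w221
312 .94 .149 .202 .220 .216 .176 .129 .108 .105 .106 .107 .108 .109 .105 .103 B110 B97 B89 B86 B85 B84 B84 B84 B85 .83 .142 Y221 Y235 Y237 Y237
315 B85 B85 B85 B85 B81 B70 .48 .39 .38 .39 .39 .40 .39 .37 B70 B112 B102 B88 B86 B85 B85 B85 B85 B85 B85 .92 Y180 Y228 Y236 Y237
seated side [[320.6, 255.3], [275.1, 245.6], [295.0, 229.1], [338.6, 237.6]] scene [[256.4, 231.5], [287.2, 218.8], [313.5, 228.1], [283.0, 242.2]]
  wall top/bottom side at y 45 [[278.4, 246.3], [278.6, 255.8]]
  wall top/bottom side at y 35 [[282.6, 247.2], [282.8, 256.7]]
  wall top/bottom side at y -30 [[310.4, 253.1], [310.4, 262.8]]
lip side [[319.9, 253.3], [274.3, 243.6], [294.4, 229.6], [338.0, 238.2]] scene [[255.4, 228.9], [286.3, 216.4], [312.6, 227.8], [282.1, 241.8]]
  wall top/bottom side at y 45 [[277.6, 244.3], [278.6, 255.8]]
  wall top/bottom side at y 35 [[281.8, 245.2], [282.8, 256.7]]
  wall top/bottom side at y -30 [[309.7, 251.1], [310.4, 262.8]]
```

The visible wall is 9.5–10 px, with the rim at row ~247 (seated predicts 247.2, on-lip 245.2). The scene rim corner at (258,233) is also closer to seated (256.4,231.5) than on-lip (255.4,228.9). Both agree the tote has dropped behind the lip, and the arm is clear, so I'm handing in.

```bash
python3 -c "
from station import manip
s=manip.sense(); print(s['t'],s['force'],s['tcp_pos']); print(manip.sign_off())"
```

```text
23.7 [-0.0812762   0.26059465  0.84405993] [0.52669603 0.28132339 0.19159375]
the job is handed in; nothing more can be done
None
```

I stood the middle brass weight in the tote while it was on the desk, then slid the tote up the ramp until its rear edge dropped behind the yellow lip. I handed the job in at 23.7 s with the arm clear and holding nothing. It reports no verdict.

**Last checks**
- **Weight:** it stands upright in the tote in both the side and scene views.
- **Drop:** about 9.5–10 px of the tote's rear wall shows above the lip (about 9.6 px expected if seated, 11.6 if still on the lip). The rim corner in the scene view also fits a seated tote better. On a 2 mm step near the end the weight moved down in the picture and the push force fell to about zero.
- **Push force:** the readings, taken only at the end of each move, peaked at about 11 N. That was on the deck, where finger friction jammed, so I backed off once and pushed again.
- **Other two weights:** I never touched them, but I did not measure their positions again.

**What disagreed**
- An automatic fit of the tote's outline could not tell seated from on-lip (689 against 673, slightly favouring on-lip). The guides and lip hide part of the tote, so I relied on the rim and wall measurements instead.
- The scene-view tracking of the tote's corner showed almost no movement at the drop, while the weight's did.
- I did not measure levelness directly. The pixel measurements are good to about 1 mm in height.

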